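# Shift the press range selector from second into third

### The job

The press's drive-range lever stands in second, the near left slot of its H-shaped gate. Push it gently with the fingers out to the cross channel, across to the right, then forward (away from the robot) until it is fully home in third, the far right slot, and then move clear of it. Do not put it into first or fourth on the way, do not force it, and leave the can, the tin and the ink knife where they are.

Things in the scene. Friction and masses are not known exactly. Their poses are not given: they have to be found in the camera images.
- selector: Fixed grey housing, 190 (x) by 160 (y) by 105 mm high, topped by a bare steel gate plate with an H-shaped opening. Origin: centre of its underside, on the worktop. z up; x is 'forward', away from the robot (turned up to 25 degrees either way); y is left. The lever, a steel rod 10 mm thick, pivots 35 mm above the origin, on the z axis.
- gate_centre (a point): Centre of the H, on the plate's top, 105 mm up; axes as the housing. Two slots along x, 16 mm wide, x = -34 to 34 mm, centred at y = +18 and -18 mm, joined by a 16 mm wide cross channel along y at x = 0; round-ended tongues between them. First is far left (+x,+y), second near left (-x,+y), third far right (+x,-y), fourth near right (-x,-y); 1 to 4 black pips at the slot ends tell the number.
- handle: The lever's black cylindrical grip, 30 mm diameter, 66 mm long, atop the rod. Origin: its centre, 137 mm from the pivot; z along the lever, up. Lever upright: it spans 139 to 205 mm above the worktop. The lever stays where it is left; about 4 N sideways at the grip moves it, up to 8 N where it rubs on the gate.
- third_home (a point): Where the grip's centre is with the lever fully home in third (fixed to the housing).
- stick (a joint): Lever angle along the slots, rad: 0 in the middle of the cross channel, positive forward, -0.305 at the end of the near slots, +0.305 (a stop) at the end of the far ones. It can go across only within about 0.04 rad of 0 (the round tongue ends help it in).
- across (a joint): Lever angle across the gate, rad: positive to the right (-y of the housing). About -0.25 in the left slots, +0.25 in the right slots, stops at -0.26 and +0.26.
- spray_can: Loose upright metal can, 52 mm diameter, 155 mm tall, 15 to 21 cm to the left of the gate. Origin: centre of its underside. Leave alone.
- ink_tin: Loose squat steel tin with a lid, 84 mm diameter, 60 mm tall, 16 to 22 cm to the right of the gate. Origin: centre of its underside. Leave alone.
- ink_knife: Loose ink spatula lying flat 15 to 20 cm beyond the gate, roughly crosswise. Leave alone.
There are look-alikes about, which are no part of the job. What is meant by the selector is not green, purple or turquoise, and is the larger of those in its own colour.

How it is judged:
On the way, in this order (a step that is already met when the one before it is completed fails the run):
1. the lever is out of second, in the cross channel (value of joint stick between -0.1 and 0.1 rad), for 0.05 s.
2. the lever is across at the right, still in the cross channel (value of joint across above 0.17 rad and value of joint stick between -0.12 and 0.15 rad), for 0.05 s.
3. the lever is fully home in third (value of joint stick above 0.255 rad and value of joint across above 0.17 rad), for 0.2 s.
At the end, for the whole second after the job is handed in: The lever rests in third: forward angle above 0.255 rad (stop at 0.305) in the right-hand slot (across above 0.17 rad), at rest and untouched; the can, tin and ink knife are within 25 mm of where they stood (all of step 3 and velocity of joint stick between -0.05 and 0.05 rad/s and contact force between the fingers and handle below 0.2 N and distance of each of spray_can, ink_tin, ink_knife from where it was at the start of the episode below 0.025 m).
It fails at once if the lever is put into first (value of joint stick above 0.2 rad and value of joint across below -0.15 rad).
It fails at once if the lever is put into fourth (value of joint stick below -0.2 rad and value of joint across above 0.15 rad).
It fails at once if the lever is forced (over 40 N on its grip) (contact force between the fingers and handle above 40 N).
It fails at once if the can, the tin or the ink knife is moved or picked up (distance of any of spray_can, ink_tin, ink_knife from where it was at the start of the episode above 0.025 m).
It also fails if it takes over 64 s, if anything falls off the work surface, if the arm or the gripper's body presses on something with over 40 N, if the wrist force passes 120 N, or if a joint passes its speed limit or range.

### The arm

A 7-joint arm with a two-finger parallel gripper is mounted at the origin on the work surface. World frame = base frame: x ahead of the robot, y to its left, z up, the work surface at z = 0. Lengths are in m, angles in rad, forces in N, time in s.
With the tool pointing down it reaches from about 0.4 to 0.875 m from the base axis. Payload 19.3 kg.
Tool frame: the origin (TCP) lies at the very end of the fingers, on their centre line; the grasp point (between the pads) lies 19 mm behind it; z points along the fingers, x is the direction in which the jaws open and shut, and the axes are right-handed (so a half turn about z gives the same grasp; the last joint's range is limited). The gripper opens to 85 mm and grips with 20 to 120 N. Pads are 22 mm wide; open, the fingers measure 114 mm over their backs; the gripper's body (76 mm by 85 mm) begins 54 mm behind the grasp point. The pads swing forward as they close: fully open they stand 13 mm farther back than shut.
Start: joints at [1.14, 0.521, -0.036, 1.599, 0.021, 1.021, -0.113], TCP at [0.221, -0.585, 0.231] pointing down, gripper open.
Joint ranges: [-2.91, 2.91], [-0.3, 2.13], [-1.5, 1.42], [0.17, 2.43], [-1.26, 4.41], [0.16, 1.93], [-2.52, 2.52]. Speed limits (rad/s): [1.89, 1.89, 2.39, 2.39, 3.01, 3.01, 3.01].

### API

Orientations are given as [roll, pitch, yaw] about the fixed x, y, z axes, in that order (R = Rz(yaw) Ry(pitch) Rx(roll)).
In Python, from workcell import bot gives the robot as it stands.
- The arm moves only by the tool jog_arm, never from a script. Its argument "increments" is a list of rows, each an object of numbers: "wx", "wy", "wz": the turn, a rotation vector about the tool's x, y, z in degrees; "x", "y", "z": the shift along the tool's x, y, z in cm; "claw": the opening in per cent of the stroke, from 0 (shut) to 100 (fully open). A call has 1 to 10 rows; each row is the pose to reach, as a shift and turn from the pose measured when the call began, along the tool's axes at that moment; what a row does not reach only later rows make up. A row lasts 1/8 s, in which the tool goes at most 62.5 mm and 10.7 degrees, less where a joint would pass 70% of its speed; a pose out of reach is approached as far as the arm can. A call with a gripper value outside its range is refused whole. The fingers move at their own pace and stop on an object; "squeeze" is the grip in N (left out, the last holds). Time passes only in rows, so rows that repeat a pose let the fingers close. It gives the time, the measured TCP pose, the force and the opening at its end, in the units of the state.
- bot.observe(): the state, without advancing time (a new reading comes with each control period).
- bot.grab_frame(name): name is "scene" or "top"; returns a dict with "pixels" (480x640x3 uint8, red, green, blue), "fov_y" (degrees; the focal length in pixels is half the picture's height over the tangent of half this angle, whatever the lens; pixels are square), "cx", "cy" (the principal point, pixels), "origin" and "orientation" of the camera in the world. Camera axes: x right, y down, z forward; pixel columns grow to the right and rows downward; lengths in m; the calibration is good to about 2 mm. A picture is of the moment at which its call begins. There is no depth.
- bot.job_done(): hands the job in, once; it reports no verdict.
The state is a dict: "clock": time; "qpos": joint angles; "qd": joint speeds; "joint_efforts": joint torques, N m; "position": TCP position; "tool_rot": TCP orientation; "force": force on the tool from outside, world axes, zero at the start; "moment": the same for the moment, N m; "grip_width": finger opening in m.
Only numpy, scipy, OpenCV 4.12 (cv2) and the standard library are available. Lean on these libraries where they do the work, as an engineer would, in place of code of your own. Each camera call takes 0.05 s, during which the arm holds its last target.

## Working session

There is one attempt and no reset: what is moved stays moved. The work goes in short steps, Python scripts to look and compute and a tool call to move; the robot and the scene stay as the last step left them, time stands still between calls to the robot, and variables do not carry over. Pictures are saved under pics/ and viewed, and the job is handed in when it is done.

Besides the shell and the picture viewer there is one more tool, called after "Emit:" as name([rows], argument=value, ...), one row to a line, values as JSON. jog_arm: Moves the arm, as the interface text tells. Its arguments: {"type":"object","properties":{"increments":{"type":"array","items":{"type":"object","properties":{"wx":{"type":"number"},"wy":{"type":"number"},"wz":{"type":"number"},"x":{"type":"number"},"y":{"type":"number"},"z":{"type":"number"},"claw":{"type":"number"}}}},"squeeze":{"type":"number"}},"required":["increments"]}

```bash
mkdir -p pics; ls
python3 - <<'E'
from workcell import bot
import cv2, json
import numpy as np
s=bot.observe(); print(s)
for n in ("scene","top"):
    f=bot.grab_frame(n); cv2.imwrite(f"pics/{n}0.png",f["pixels"][:,:,::-1])
    print(n,{k:f[k] for k in f if k!="pixels"})
E
```

```text
pics
{'clock': 0.0, 'qpos': array([ 1.13981318,  0.52202909, -0.03632069,  1.59998739,  0.02116036,
        1.02108064, -0.11279625]), 'qd': array([ 0.00111082,  0.00043147, -0.0008286 ,  0.00065409,  0.00078491,
       -0.00106371,  0.00131801]), 'joint_efforts': array([-1.74956665e-03, -9.27082586e+01,  1.97898656e+00, -3.69918716e+01,
        1.77657057e-02,  8.09318240e-03, -2.17002739e-04]), 'position': array([ 0.22048765, -0.58446831,  0.23072378]), 'tool_rot': array([ 3.14154408e+00,  1.12029079e-03, -1.21004634e+00]), 'force': array([-0.04514824,  0.31744273, -0.03719524]), 'moment': array([-0.04140272,  0.00194611, -0.02504851]), 'grip_width': 0.08524741643587093}
scene {'fov_y': 45.88276785440162, 'cx': 329.14465895344745, 'cy': 237.71771302832983, 'origin': array([ 1.53451511, -0.28422078,  0.91280044]), 'orientation': array([-2.21993725,  0.0023959 ,  1.33466715])}
top {'fov_y': 47.13984747715616, 'cx': 317.6291648961204, 'cy': 227.32412333887953, 'origin': array([ 0.28405585, -0.0558281 ,  1.11531527]), 'orientation': array([-2.91443586, -0.00387036, -1.55247068])}
```

View pics/scene0.png

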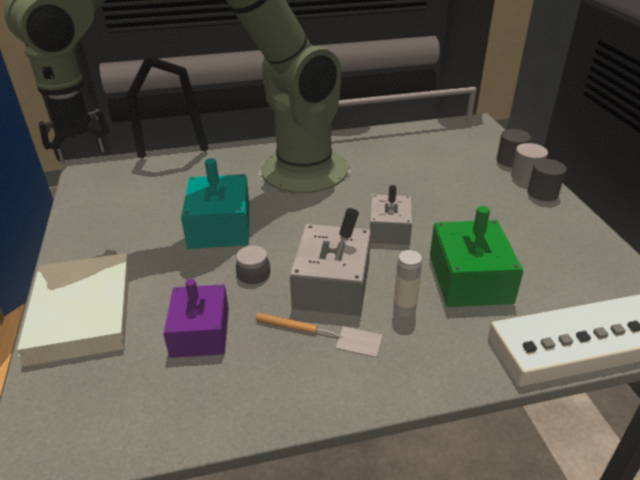

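View pics/top0.png

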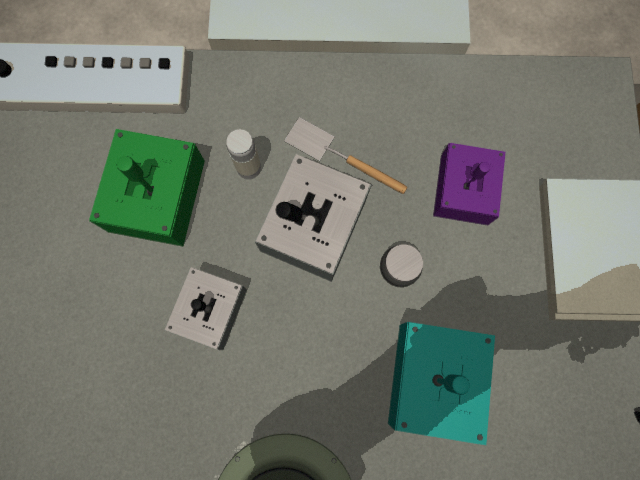

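The candidates are:
- Large grey housing: scene (333,265), top (314,215).
- Small grey housing: scene (391,215), top (205,305).
- Green: scene (475,260).
- Purple: scene (197,318).
- Turquoise: scene (217,208).

The description fits the larger grey one, so I'll check it in a crop.

Run:
```python
import cv2
a=cv2.imread("pics/top0.png")[140:290,240:390]; cv2.imwrite("pics/top0c.png",cv2.resize(a,(600,600),interpolation=cv2.INTER_CUBIC))
a=cv2.imread("pics/scene0.png")[195:320,280:430]; cv2.imwrite("pics/scene0c.png",cv2.resize(a,(720,600),interpolation=cv2.INTER_CUBIC))
```

```text
(no output)
```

View pics/top0c.png

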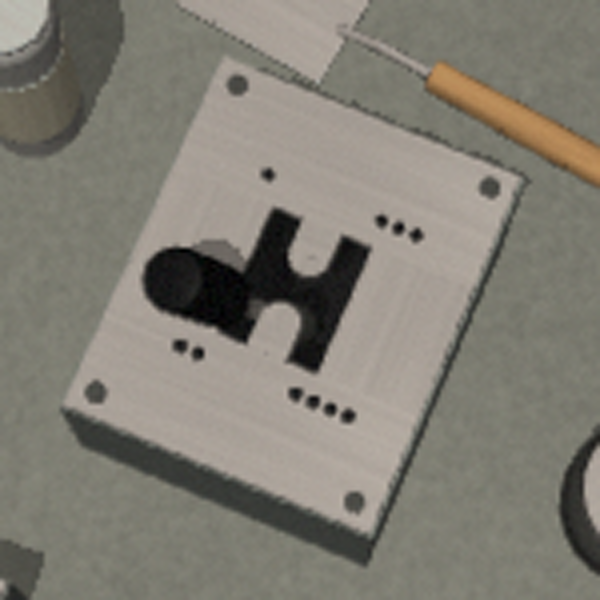

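View pics/scene0c.png

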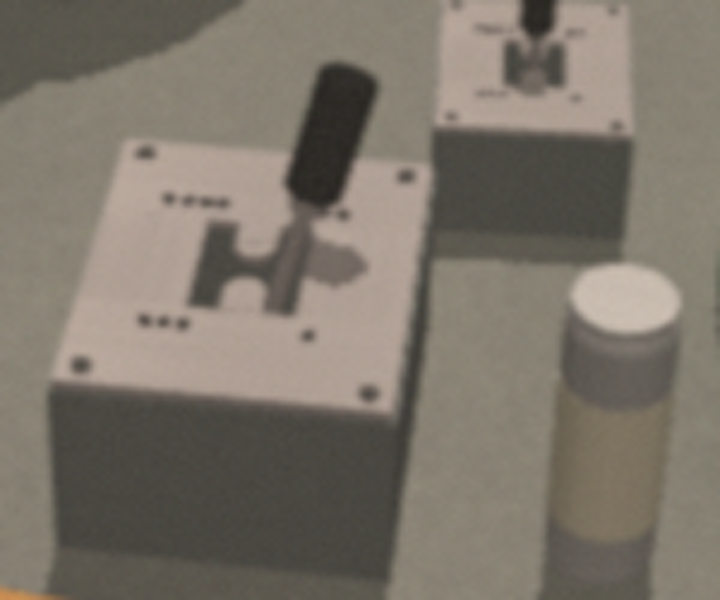

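```bash
cat > h.py <<'E'
import numpy as np
from scipy.spatial.transform import Rotation as Rn
from scipy.optimize import least_squares
C={'scene':(45.88276785440162,329.14465895344745,237.71771302832983,[1.53451511,-0.28422078,0.91280044],[-2.21993725,0.0023959,1.33466715]),
'top':(47.13984747715616,317.6291648961204,227.32412333887953,[0.28405585,-0.0558281,1.11531527],[-2.91443586,-0.00387036,-1.55247068])}
def R(rpy): return Rn.from_euler('xyz',rpy).as_matrix()
def proj(n,P):
    f,cx,cy,o,r=C[n]; f=240/np.tan(np.radians(f)/2)
    q=(np.atleast_2d(P)-o)@R(r); return np.c_[f*q[:,0]/q[:,2]+cx,f*q[:,1]/q[:,2]+cy]
def ray(n,uv):
    f,cx,cy,o,r=C[n]; f=240/np.tan(np.radians(f)/2)
    return np.array(o),R(r)@np.array([(uv[0]-cx)/f,(uv[1]-cy)/f,1])
def onz(n,uv,z):
    o,d=ray(n,uv); return o+d*(z-o[2])/d[2]
def tri(a,b):
    r=least_squares(lambda p:np.r_[proj('top',p)[0]-a,proj('scene',p)[0]-b],[.5,0,.1]); return r.x,np.abs(r.fun).max()
def tc(u,v): return np.array([(u+.5)/4-.5+240,(v+.5)/4-.5+140])
def sc(u,v): return np.array([(u+.5)/4.8-.5+280,(v+.5)/4.8-.5+195])
E
python3 - <<'E'
from h import *
T=dict(FL=tc(225,57),FR=tc(527,180),NR=tc(372,537),NL=tc(63,407)); S=dict(NR=sc(123,140),NL=sc(435,165),FL=sc(395,415),FR=sc(50,382))
P={}
for k in T:
    P[k],e=tri(T[k],S[k]); print(k,P[k].round(4),e.round(2))
print('len',[np.linalg.norm(P[a]-P[b]).round(4) for a,b in (('FL','NL'),('FR','NR'),('FL','FR'),('NL','NR'))])
c=np.mean(list(P.values()),0); print('centre',c)
d=P['FL']+P['FR']-P['NL']-P['NR']; e=P['FL']+P['NL']-P['FR']-P['NR']
print('yaw',np.degrees(np.arctan2(d[1],d[0])),np.degrees(np.arctan2(-e[0],e[1])))
print('handle top',tri(tc(175,283),sc(350,75)))
# fit pose
def model(p):
    X=np.array([[.095,.08,.105],[.095,-.08,.105],[-.095,-.08,.105],[-.095,.08,.105]])
    return Rn.from_euler('z',p[2]).apply(X)+[p[0],p[1],p[3]]
r=least_squares(lambda p:np.r_[(proj('top',model(p))-[T[k] for k in('FL','FR','NR','NL')]).ravel(),(proj('scene',model(p))-[S[k] for k in('FL','FR','NR','NL')]).ravel()],[c[0],c[1],-.3,0])
print(r.x,np.degrees(r.x[2]),r.fun.round(1))
for n,uv,z in (('top',(241,136),.155),('top',(404,263),.06),('top',(310,138),0),('top',(403,187),.01),('scene',(410,258),.155),('scene',(252,252),.06)): print(n,uv,onz(n,uv,z).round(3))
x,y,a,z=r.x
def lever(st,ac,L):
    # try axes: dir approx (sin st, -sin ac)
    v=np.array([np.tan(st),-np.tan(ac),1]); v/=np.linalg.norm(v)
    return Rn.from_euler('z',a).apply(v*L)+[x,y,.035]
for st,ac in((-.305,-.25),(0,-.25),(0,.25),(.305,.25)):
    t=lever(st,ac,.170);print(st,ac,'grip',lever(st,ac,.137).round(3),'top',t.round(3),proj('top',t).round(1),proj('scene',t).round(1))
print(tc(175,283),sc(350,75))
E
```

```text
FL [ 0.6642 -0.0079  0.1045] 1.47
FR [ 0.6045 -0.1541  0.1042] 1.84
NR [ 0.4301 -0.0832  0.105 ] 1.13
NL [0.4889 0.0629 0.1052] 1.62
len [np.float64(0.1891), np.float64(0.1883), np.float64(0.1579), np.float64(0.1576)]
centre [ 0.5469327  -0.04557514  0.10469246]
yaw -22.059350564832226 -22.053596316234117
handle top (array([0.52650333, 0.00653307, 0.19405677]), np.float64(1.6692249661830374))
[ 0.54689861 -0.04553052 -0.38510294 -0.00061822] -22.06477325898186 [-1.7 -0.7 -0.9 -0.5 -0.5  0.6 -1.9 -0.3 -1.   0.4 -2.4  0.1 -1.5 -0.
 -1.1  0.4]
top (241, 136) [0.678 0.09  0.155]
top (404, 263) [ 0.46  -0.224  0.06 ]
top (310, 138) [ 0.74  -0.035  0.   ]
top (403, 187) [ 0.63  -0.233  0.01 ]
scene (410, 258) [0.672 0.097 0.155]
scene (252, 252) [ 0.453 -0.217  0.06 ]
-0.305 -0.25 grip [ 0.522 -0.     0.162] top [0.516 0.01  0.193] [[279.7 216.1]] [[351.3 208.2]]
0 -0.25 grip [ 0.56  -0.014  0.168] top [ 0.563 -0.007  0.2  ] [[290.1 189.2]] [[349.5 218.2]]
0 0.25 grip [ 0.534 -0.077  0.168] top [ 0.531 -0.085  0.2  ] [[334.8 207.6]] [[311.5 215. ]]
0.305 0.25 grip [ 0.572 -0.091  0.162] top [ 0.578 -0.101  0.193] [[344.7 183.2]] [[308.3 231. ]]
[283.375 210.375] [352.52083333 210.22916667]
```

The larger grey one is the right housing. It has 1–4 pips and the lever is in second. Its gate is at (0.547, -0.046) with yaw -22°, and the plate top measures 0.105 m. First I'll raise the arm, shut the fingers and turn the tool.

Emit:
jog_arm([
  {"z": -4,"claw": 0},
  {"z": -8,"claw": 0,"wz": -8},
  {"z": -8,"claw": 0,"wz": -16},
  {"z": -8,"claw": 0,"wz": -24},
  {"z": -8,"claw": 0,"wz": -32},
  {"z": -8,"claw": 0,"wz": -40},
  {"z": -8,"claw": 0,"wz": -47.3},
  {"z": -8,"claw": 0,"wz": -47.3},
], squeeze=20)

```text
schema error: expected keys wx, wy, wz, x, y, z, claw
```

```bash
cat >> h.py <<'E'
G=np.array([.5469,-.0455]); A=-.3851
def toh(p): p=np.asarray(p); return np.r_[Rn.from_euler('z',-A).apply([p[0]-G[0],p[1]-G[1],p[2]])]
def tow(h): return Rn.from_euler('z',A).apply(h)+[G[0],G[1],0]
def inc(s,h,yaw=A):
    M=R(s['tool_rot']); d=M.T@(tow(h)-s['position'])*100
    rv=np.degrees(Rn.from_matrix(M.T@R([np.pi,0,yaw])).as_rotvec())
    return d.round(2),rv.round(1)
E
python3 - <<'E'
from workcell import bot
from h import *
s=bot.observe(); print(s['clock'],s['position'],s['tool_rot'],s['grip_width'],s['qpos'].round(2),toh(s['position']).round(4))
print(inc(s,[-.105,.036,.31]), inc(s,[-.105,.036,.155]))
E
```

```text
0.1 [ 0.22051844 -0.58450542  0.23080591] [ 3.14154520e+00  9.68544631e-04 -1.21000459e+00] 0.08505649897045559 [ 1.14  0.52 -0.04  1.6   0.02  1.02 -0.11] [-0.1    -0.6221  0.2308]
(array([-48.69, -44.3 ,  -7.87]), array([ -0. ,   0.1, -47.3])) (array([-48.67, -44.3 ,   7.63]), array([ -0. ,   0.1, -47.3]))
```

All keys are required in each row.

Emit:
jog_arm([
  {"x": 0,"y": 0,"z": -4,"wx": 0,"wy": 0,"wz": 0,"claw": 0},
  {"x": 0,"y": 0,"z": -8,"wx": 0,"wy": 0,"wz": -8,"claw": 0},
  {"x": 0,"y": 0,"z": -8,"wx": 0,"wy": 0,"wz": -16,"claw": 0},
  {"x": 0,"y": 0,"z": -8,"wx": 0,"wy": 0,"wz": -24,"claw": 0},
  {"x": 0,"y": 0,"z": -8,"wx": 0,"wy": 0,"wz": -32,"claw": 0},
  {"x": 0,"y": 0,"z": -8,"wx": 0,"wy": 0,"wz": -40,"claw": 0},
  {"x": 0,"y": 0,"z": -8,"wx": 0,"wy": 0,"wz": -47.3,"claw": 0},
  {"x": 0,"y": 0,"z": -8,"wx": 0,"wy": 0,"wz": -47.3,"claw": 0},
], squeeze=20)

```text
clock: 1.1
position: [0.2204, -0.5845, 0.3105]
tool_rot: [-3.14, 0.001, -0.385]
force: [-0.2, 0.5, -0.2]
grip_width: 0.0003
```

Run:
```python
from workcell import bot
from h import *
s=bot.observe(); print(s['clock'],s['position'],s['tool_rot'],s['grip_width'],s['qpos'].round(2),toh(s['position']).round(4))
print(inc(s,[-.105,.036,.31]), inc(s,[-.105,.036,.155]))
```

```text
1.1 [ 0.22037561 -0.58448359  0.31045717] [-3.14034540e+00  1.03793956e-03 -3.85244248e-01] 0.0002953914194401654 [ 1.26  0.46 -0.21  1.49  0.1   1.2   0.65] [-0.1001 -0.6222  0.3105]
(array([ -0.5 , -65.82,   0.13]), array([-0.1,  0.1, -0. ])) (array([ -0.48, -65.8 ,  15.63]), array([-0.1,  0.1, -0. ]))
```

Emit:
jog_arm([
  {"x": 0,"y": -4,"z": 0,"wx": 0,"wy": 0,"wz": 0,"claw": 0},
  {"x": 0,"y": -8,"z": 0,"wx": 0,"wy": 0,"wz": 0,"claw": 0},
  {"x": 0,"y": -12,"z": 0,"wx": 0,"wy": 0,"wz": 0,"claw": 0},
  {"x": 0,"y": -16,"z": 0,"wx": 0,"wy": 0,"wz": 0,"claw": 0},
  {"x": 0,"y": -20,"z": 0,"wx": 0,"wy": 0,"wz": 0,"claw": 0},
  {"x": 0,"y": -24,"z": 0,"wx": 0,"wy": 0,"wz": 0,"claw": 0},
  {"x": 0,"y": -28,"z": 0,"wx": 0,"wy": 0,"wz": 0,"claw": 0},
  {"x": 0,"y": -32,"z": 0,"wx": 0,"wy": 0,"wz": 0,"claw": 0},
  {"x": 0,"y": -36,"z": 0,"wx": 0,"wy": 0,"wz": 0,"claw": 0},
  {"x": 0,"y": -36,"z": 0,"wx": 0,"wy": 0,"wz": 0,"claw": 0},
])

```text
clock: 2.35
position: [0.3566, -0.2487, 0.3112]
tool_rot: [-3.14, 0.001, -0.385]
force: [0.3, -0.3, -0.0]
grip_width: -0.0001
```

Run:
```python
from workcell import bot
from h import *
s=bot.observe(); print(s['clock'],s['position'],s['tool_rot'],s['grip_width'],s['qpos'].round(2),toh(s['position']).round(4))
print(inc(s,[-.105,.036,.31]), inc(s,[-.105,.036,.155]))
```

```text
2.35 [ 0.35660635 -0.2486937   0.31115018] [-3.14004815e+00  5.42995059e-04 -3.84873581e-01] -7.594961341059986e-05 [ 0.85  0.14 -0.42  1.95  0.06  1.07  0.02] [-0.1    -0.2598  0.3112]
(array([ -0.49, -29.58,   0.16]), array([-0.1,  0. ,  0. ])) (array([ -0.48, -29.56,  15.66]), array([-0.1,  0. ,  0. ]))
```

Emit:
jog_arm([
  {"x": 0,"y": -4,"z": 0,"wx": 0,"wy": 0,"wz": 0,"claw": 0},
  {"x": 0,"y": -8,"z": 0,"wx": 0,"wy": 0,"wz": 0,"claw": 0},
  {"x": 0,"y": -12,"z": 0,"wx": 0,"wy": 0,"wz": 0,"claw": 0},
  {"x": 0,"y": -16,"z": 0,"wx": 0,"wy": 0,"wz": 0,"claw": 0},
  {"x": 0,"y": -20,"z": 0,"wx": 0,"wy": 0,"wz": 0,"claw": 0},
  {"x": -0.5,"y": -24,"z": 0,"wx": 0,"wy": 0,"wz": 0,"claw": 0},
  {"x": -0.5,"y": -27,"z": 0,"wx": 0,"wy": 0,"wz": 0,"claw": 0},
  {"x": -0.5,"y": -29.6,"z": 0,"wx": 0,"wy": 0,"wz": 0,"claw": 0},
  {"x": -0.5,"y": -29.6,"z": 0,"wx": 0,"wy": 0,"wz": 0,"claw": 0},
])

```text
clock: 3.48
position: [0.4635, 0.0284, 0.3114]
tool_rot: [-3.139, 0.001, -0.386]
force: [0.3, -1.1, 0.5]
grip_width: -0.0002
```

```bash
cat > look.py <<'E'
import sys,cv2
from workcell import bot
from h import *
n=sys.argv[1]
for k,(x0,y0,x1,y1) in dict(scene=(270,150,430,310),top=(230,130,390,290)).items():
    f=bot.grab_frame(k)['pixels'][:,:,::-1]
    cv2.imwrite(f"pics/{k}{n}.png",f); 
    c=cv2.resize(f[y0:y1,x0:x1].copy(),(400,400),interpolation=cv2.INTER_CUBIC)
    out=c if k=='scene' else np.hstack([out,c])
cv2.imwrite(f"pics/b{n}.png",cv2.convertScaleAbs(out,alpha=1.4,beta=10))
s=bot.observe(); print(s['clock'],s['position'].round(4),s['tool_rot'].round(3),s['force'].round(1),s['grip_width'].round(4),s['qpos'].round(2),'H',toh(s['position']).round(4))
E
python3 look.py 1
```

```text
Traceback (most recent call last):
  File "look.py", line 11, in <module>
    s=bot.observe(); print(s['clock'],s['position'].round(4),s['tool_rot'].round(3),s['force'].round(1),s['grip_width'].round(4),s['qpos'].round(2),'H',toh(s['position']).round(4))
                                                                                                        ^^^^^^^^^^^^^^^^^^^^^
AttributeError: 'float' object has no attribute 'round'
```

View pics/b1.png

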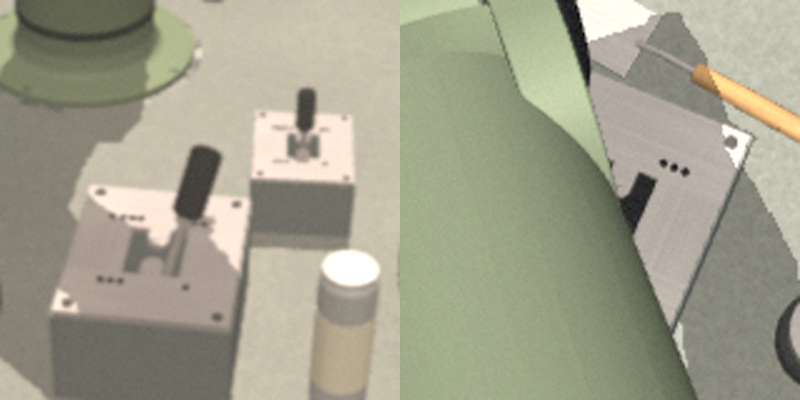

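Left crop (scene) shows the lever still in second, grip at about (200,180) in the crop. In the right crop the arm covers most of the gate from the top camera. I'll view the full scene picture.

```bash
sed -i "s/s\['grip_width'\].round(4)/round(s['grip_width'],4)/" look.py
python3 - <<'E'
from h import *
print(proj('scene',[.4635,.0284,.3114]),proj('top',[.4635,.0284,.3114]))
E
```

```text
[[353.99286853 149.48536285]] [[261.50396644 230.44151592]]
```

View pics/scene1.png

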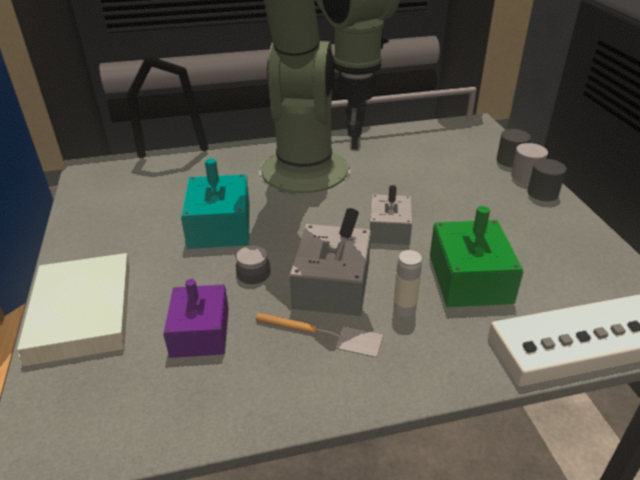

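The fingertip appears at scene (356,148) against (354,149) predicted, so the calibration and my reconstruction agree. Next is the descent behind the grip.

Emit:
jog_arm([
  {"x": 0,"y": 0,"z": 3,"wx": 0,"wy": 0,"wz": 0,"claw": 0},
  {"x": 0,"y": 0,"z": 6,"wx": 0,"wy": 0,"wz": 0,"claw": 0},
  {"x": 0,"y": 0,"z": 9,"wx": 0,"wy": 0,"wz": 0,"claw": 0},
  {"x": 0,"y": 0,"z": 12,"wx": 0,"wy": 0,"wz": 0,"claw": 0},
  {"x": 0,"y": 0,"z": 14,"wx": 0,"wy": 0,"wz": 0,"claw": 0},
  {"x": 0,"y": 0,"z": 15.6,"wx": 0,"wy": 0,"wz": 0,"claw": 0},
  {"x": 0,"y": 0,"z": 15.6,"wx": 0,"wy": 0,"wz": 0,"claw": 0},
])

```text
clock: 4.45
position: [0.4625, 0.0262, 0.1548]
tool_rot: [-3.141, 0.002, -0.388]
force: [0.8, -1.2, 1.0]
grip_width: -0.0001
```

```bash
python3 look.py 2
```

```text
4.55 [0.4632 0.0266 0.1559] [-3.14e+00  1.00e-03 -3.88e-01] [ 0.6 -0.3  1.4] 0.0004 [ 0.28  0.43 -0.58  2.06  0.34  0.74 -0.91] H [-0.1047  0.0354  0.1559]
```

View pics/b2.png

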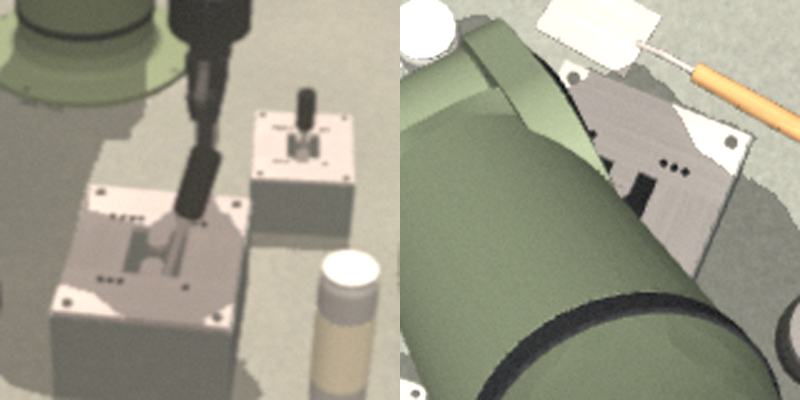

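The fingers stand behind the grip. I'll push forward in small steps, watching the force.

Emit:
jog_arm([
  {"x": 0.5,"y": 0,"z": 0,"wx": 0,"wy": 0,"wz": 0,"claw": 0},
  {"x": 1,"y": 0,"z": 0,"wx": 0,"wy": 0,"wz": 0,"claw": 0},
  {"x": 1.5,"y": 0,"z": 0,"wx": 0,"wy": 0,"wz": 0,"claw": 0},
  {"x": 2,"y": 0,"z": 0,"wx": 0,"wy": 0,"wz": 0,"claw": 0},
  {"x": 2.5,"y": 0,"z": 0,"wx": 0,"wy": 0,"wz": 0,"claw": 0},
  {"x": 3,"y": 0,"z": 0,"wx": 0,"wy": 0,"wz": 0,"claw": 0},
  {"x": 3.4,"y": 0,"z": 0,"wx": 0,"wy": 0,"wz": 0,"claw": 0},
  {"x": 3.8,"y": 0,"z": 0,"wx": 0,"wy": 0,"wz": 0,"claw": 0},
  {"x": 4.2,"y": 0,"z": 0,"wx": 0,"wy": 0,"wz": 0,"claw": 0},
])

```text
clock: 5.68
position: [0.5021, 0.0111, 0.1561]
tool_rot: [-3.14, 0.001, -0.387]
force: [-5.2, 4.3, 13.4]
grip_width: -0.0001
```

```bash
python3 look.py 3
```

```text
5.775 [0.5024 0.0113 0.1562] [-3.14   0.    -0.387] [-4.8  2.9  8.5] -0.0001 [ 0.29  0.48 -0.57  1.97  0.36  0.79 -0.86] H [-0.0626  0.0359  0.1562]
```

View pics/b3.png

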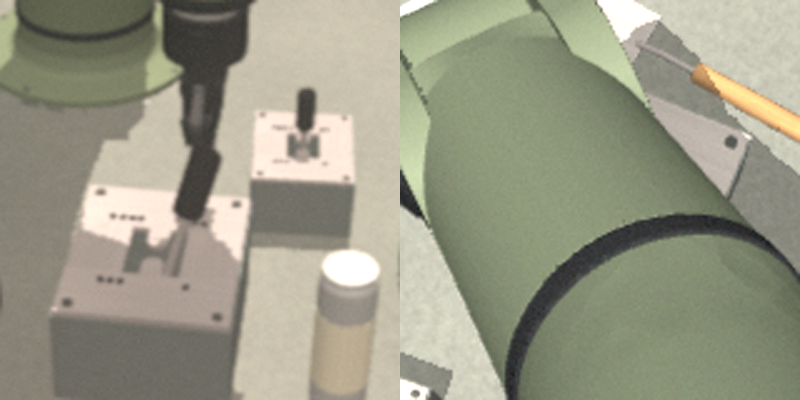

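Run:
```python
import cv2,numpy as np
o=[]
for n in (2,3):
    a=cv2.imread(f"pics/scene{n}.png")[150:250,310:390]; o.append(cv2.resize(a,(400,500),interpolation=cv2.INTER_CUBIC))
cv2.imwrite("pics/c3.png",cv2.convertScaleAbs(np.hstack(o),alpha=2.2,beta=20))
```

```text
(no output)
```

View pics/c3.png

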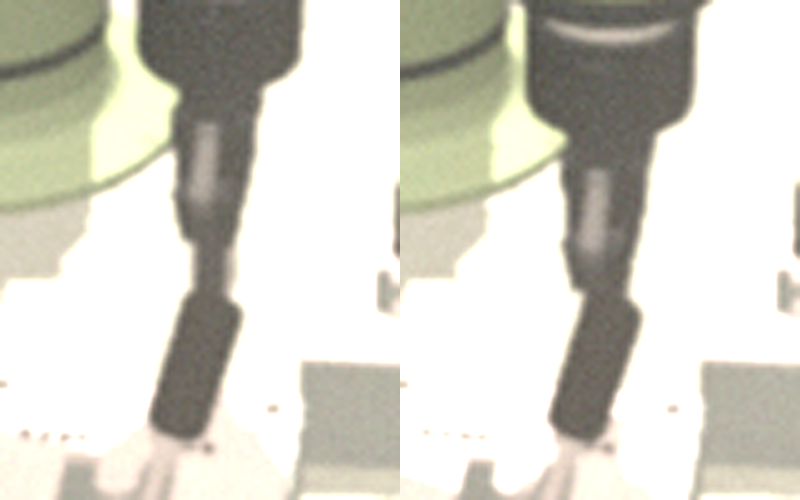

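The gripper's finger links sit just above the pads, about 38 mm above the tip, and one presses on the top edge of the grip. That explains the upward force. I'll back off, raise 16 mm so only the pads touch, and push again.

Emit:
jog_arm([
  {"x": -0.5,"y": 0,"z": 0,"wx": 0,"wy": 0,"wz": 0,"claw": 0},
  {"x": -1.2,"y": 0,"z": 0,"wx": 0,"wy": 0,"wz": 0,"claw": 0},
  {"x": -1.2,"y": 0,"z": -0.8,"wx": 0,"wy": 0,"wz": 0,"claw": 0},
  {"x": -1.2,"y": 0,"z": -1.6,"wx": 0,"wy": 0,"wz": 0,"claw": 0},
  {"x": -1.2,"y": 0,"z": -1.6,"wx": 0,"wy": 0,"wz": 0,"claw": 0},
  {"x": -0.8,"y": 0,"z": -1.6,"wx": 0,"wy": 0,"wz": 0,"claw": 0},
  {"x": -0.4,"y": 0,"z": -1.6,"wx": 0,"wy": 0,"wz": 0,"claw": 0},
  {"x": 0,"y": 0,"z": -1.6,"wx": 0,"wy": 0,"wz": 0,"claw": 0},
  {"x": 0.3,"y": 0,"z": -1.6,"wx": 0,"wy": 0,"wz": 0,"claw": 0},
])

```text
clock: 6.9
position: [0.5051, 0.0103, 0.1721]
tool_rot: [-3.14, 0.001, -0.387]
force: [-4.5, 2.5, 3.8]
grip_width: -0.0001
```

```bash
cat >> look.py <<'E'
a=cv2.imread(f"pics/scene{n}.png")[165:265,290:390]
cv2.imwrite(f"pics/c{n}.png",cv2.convertScaleAbs(cv2.resize(a,(600,600),interpolation=cv2.INTER_CUBIC),alpha=2,beta=20))
f=Rn.from_euler('z',-A).apply(s['force']); print('forceH',f.round(1))
E
python3 look.py 4
```

```text
7.0 [0.5052 0.0102 0.1721] [-3.14e+00  1.00e-03 -3.87e-01] [-4.3  1.4  3.4] 0.0001 [ 0.3   0.46 -0.58  1.95  0.34  0.83 -0.84] H [-0.0596  0.0359  0.1721]
forceH [-4.5 -0.3  3.4]
```

View pics/c4.png

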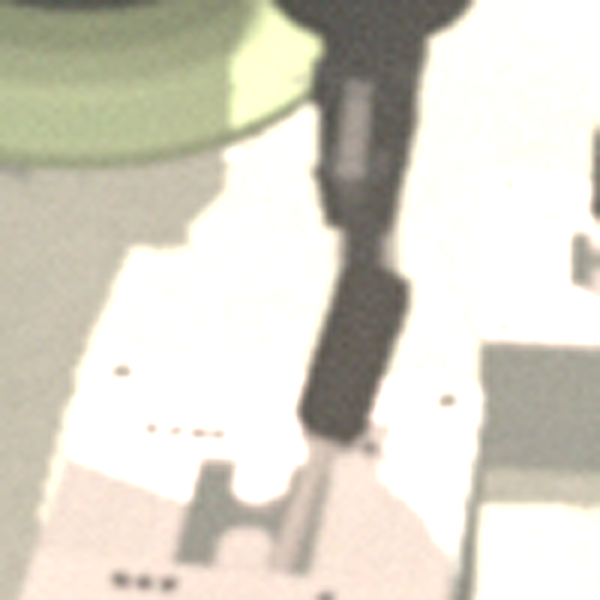

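Clean contact at 4.5 N. Pushing on by 18 mm.

Emit:
jog_arm([
  {"x": 0.3,"y": 0,"z": 0,"wx": 0,"wy": 0,"wz": 0,"claw": 0},
  {"x": 0.6,"y": 0,"z": 0,"wx": 0,"wy": 0,"wz": 0,"claw": 0},
  {"x": 0.9,"y": 0,"z": 0,"wx": 0,"wy": 0,"wz": 0,"claw": 0},
  {"x": 1.2,"y": 0,"z": 0,"wx": 0,"wy": 0,"wz": 0,"claw": 0},
  {"x": 1.5,"y": 0,"z": 0,"wx": 0,"wy": 0,"wz": 0,"claw": 0},
  {"x": 1.8,"y": 0,"z": 0,"wx": 0,"wy": 0,"wz": 0,"claw": 0},
])

```text
clock: 7.75
position: [0.522, 0.0033, 0.1721]
tool_rot: [-3.14, 0.001, -0.387]
force: [-3.5, 1.3, 2.8]
grip_width: -0.0001
```

```bash
python3 look.py 5
```

```text
7.85 [0.5221 0.0032 0.172 ] [-3.14e+00  1.00e-03 -3.87e-01] [-3.3  0.6  3.1] -0.0 [ 0.31  0.49 -0.57  1.91  0.34  0.84 -0.83] H [-0.0413  0.0358  0.172 ]
forceH [-3.3 -0.6  3.1]
```

View pics/c5.png

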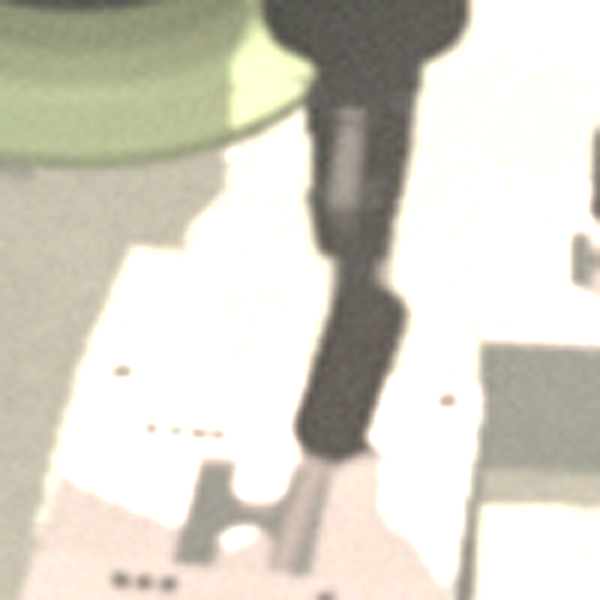

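```bash
cat > ov.py <<'E'
import sys,cv2
from h import *
n=sys.argv[1]; sts=[float(v) for v in sys.argv[3:]]; ac=float(sys.argv[2])
a=cv2.imread(f"pics/scene{n}.png")[165:265,290:390]
a=cv2.convertScaleAbs(cv2.resize(a,(600,600),interpolation=cv2.INTER_CUBIC),alpha=2,beta=20)
out=[]
for st in sts:
    im=a.copy()
    v=np.array([np.tan(st),-np.tan(ac),1]); v/=np.linalg.norm(v)
    e1=np.cross(v,[0,1,0]); e1/=np.linalg.norm(e1); e2=np.cross(v,e1)
    t=np.linspace(0,2*np.pi,60)
    pts=np.concatenate([v*L+.015*(np.cos(t)[:,None]*e1+np.sin(t)[:,None]*e2) for L in (.104,.170)])+[0,0,.035]
    uv=proj('scene',np.array([tow(p) for p in pts]))+[1.5,-.2]
    hull=cv2.convexHull(((uv-[290,165]+.5)*6-.5).astype(np.int32)); cv2.polylines(im,[hull],True,(0,0,255),1)
    cv2.putText(im,str(st),(5,590),0,1,(255,0,0),2); out.append(im[150:600,150:480])
o=np.hstack(out); o=cv2.resize(o,None,fx=min(1,800/o.shape[1]),fy=min(1,800/o.shape[1])); cv2.imwrite(f"pics/ov{n}.png",o)
E
python3 ov.py 4 -0.25 -0.3 -0.25 -0.2; python3 ov.py 5 -0.25 -0.2 -0.15 -0.1
```

```text
(no output)
```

View pics/ov4.png

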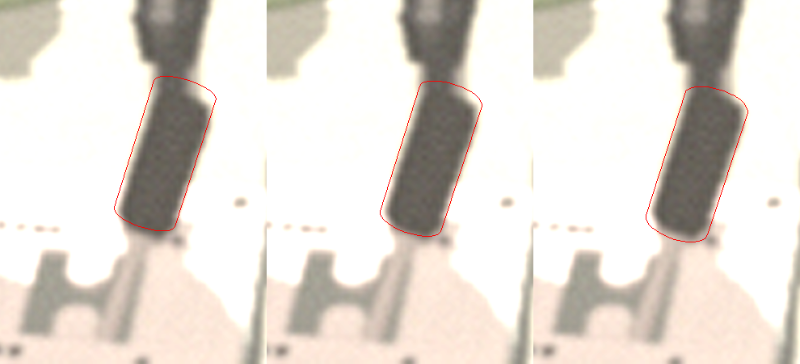

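View pics/ov5.png

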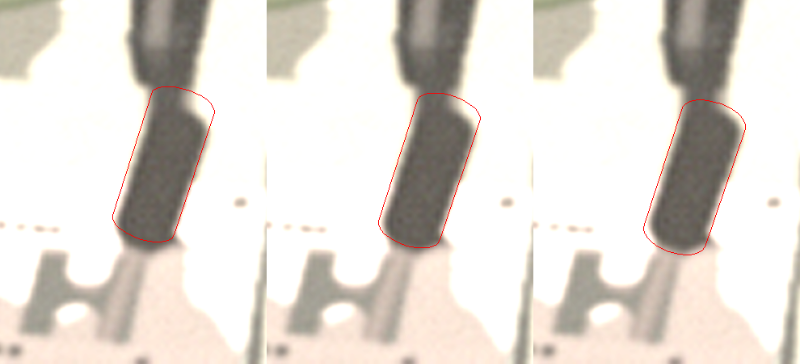

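By the overlay the lever was at stick ≈ -0.21 and is now ≈ -0.11. That puts stick 0 at a tool x_h of about -25 mm. I'll push another 15 mm.

Emit:
jog_arm([
  {"x": 0.3,"y": 0,"z": 0,"wx": 0,"wy": 0,"wz": 0,"claw": 0},
  {"x": 0.6,"y": 0,"z": 0,"wx": 0,"wy": 0,"wz": 0,"claw": 0},
  {"x": 0.9,"y": 0,"z": 0,"wx": 0,"wy": 0,"wz": 0,"claw": 0},
  {"x": 1.2,"y": 0,"z": 0,"wx": 0,"wy": 0,"wz": 0,"claw": 0},
  {"x": 1.5,"y": 0,"z": 0,"wx": 0,"wy": 0,"wz": 0,"claw": 0},
  {"x": 1.5,"y": 0,"z": 0,"wx": 0,"wy": 0,"wz": 0,"claw": 0},
])

```text
clock: 8.6
position: [0.5362, -0.0026, 0.172]
tool_rot: [-3.14, 0.001, -0.388]
force: [-3.6, 0.6, 2.1]
grip_width: -0.0004
```

```bash
python3 look.py 6;python3 ov.py 6 -0.25 -0.05 0 0.05
```

```text
8.7 [ 0.536  -0.0025  0.172 ] [-3.14e+00  1.00e-03 -3.87e-01] [-2.3 -0.   1.4] 0.0001 [ 0.31  0.51 -0.56  1.87  0.35  0.86 -0.81] H [-0.0262  0.0358  0.172 ]
forceH [-2.2 -0.9  1.4]
```

View pics/ov6.png

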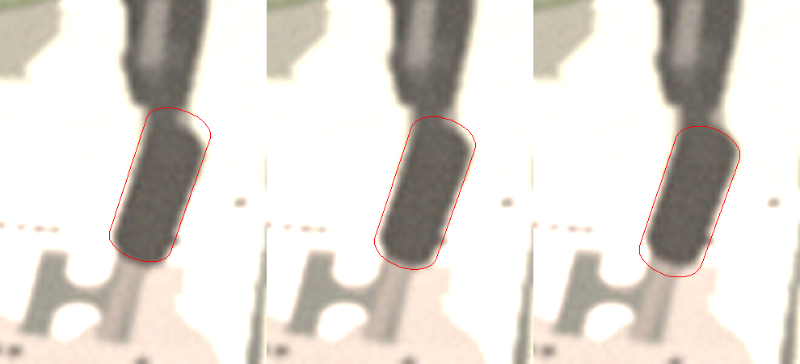

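The lever is in the cross channel at stick ≈ 0. Now I'll back off, step round to its left side and stop beside it.

Emit:
jog_arm([
  {"x": -0.8,"y": 0,"z": 0,"wx": 0,"wy": 0,"wz": 0,"claw": 0},
  {"x": -1.8,"y": 0,"z": 0,"wx": 0,"wy": 0,"wz": 0,"claw": 0},
  {"x": -1.8,"y": -1.5,"z": 0,"wx": 0,"wy": 0,"wz": 0,"claw": 0},
  {"x": -1.8,"y": -3,"z": 0,"wx": 0,"wy": 0,"wz": 0,"claw": 0},
  {"x": -1.8,"y": -4.5,"z": 0,"wx": 0,"wy": 0,"wz": 0,"claw": 0},
  {"x": -1.8,"y": -4.5,"z": 0,"wx": 0,"wy": 0,"wz": 0,"claw": 0},
  {"x": 0,"y": -4.5,"z": 0,"wx": 0,"wy": 0,"wz": 0,"claw": 0},
  {"x": 1.5,"y": -4.5,"z": 0,"wx": 0,"wy": 0,"wz": 0,"claw": 0},
  {"x": 2.6,"y": -4.5,"z": 0,"wx": 0,"wy": 0,"wz": 0,"claw": 0},
  {"x": 2.6,"y": -4.5,"z": 0,"wx": 0,"wy": 0,"wz": 0,"claw": 0},
])

```text
clock: 9.95
position: [0.5774, 0.0289, 0.1718]
tool_rot: [-3.14, 0.001, -0.388]
force: [-0.4, -0.8, -0.0]
grip_width: 0.0001
```

```bash
python3 look.py 7;python3 ov.py 7 -0.25 -0.03 0 0.03
```

```text
10.05 [0.5767 0.0294 0.1719] [-3.14e+00  1.00e-03 -3.87e-01] [-1.9  0.   0.5] 0.0003 [ 0.24  0.57 -0.55  1.76  0.36  0.91 -0.86] H [-0.0005  0.0806  0.1719]
forceH [-1.8 -0.7  0.5]
```

View pics/ov7.png

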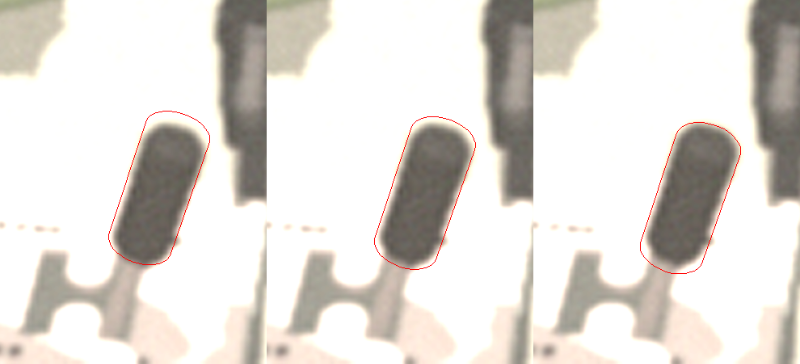

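View pics/c7.png

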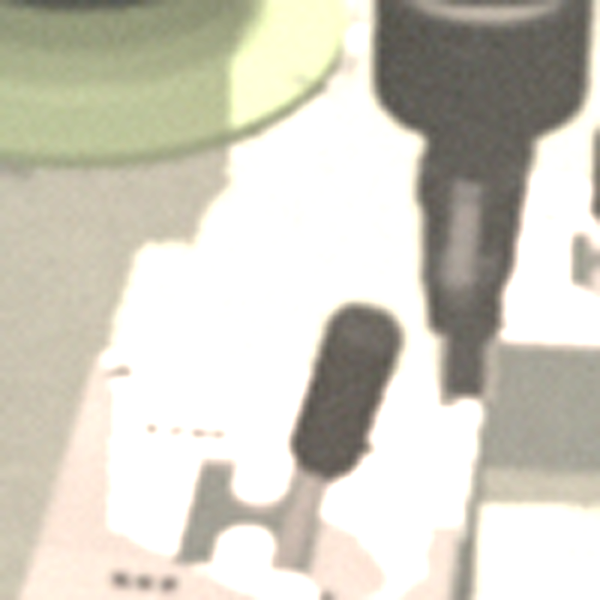

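Stick ≈ 0 and the lever stayed there, with the fingers to its left. Now pushing right.

Emit:
jog_arm([
  {"x": 0,"y": 0.6,"z": 0,"wx": 0,"wy": 0,"wz": 0,"claw": 0},
  {"x": 0,"y": 1.0,"z": 0,"wx": 0,"wy": 0,"wz": 0,"claw": 0},
  {"x": 0,"y": 1.3,"z": 0,"wx": 0,"wy": 0,"wz": 0,"claw": 0},
  {"x": 0,"y": 1.6,"z": 0,"wx": 0,"wy": 0,"wz": 0,"claw": 0},
  {"x": 0,"y": 1.9,"z": 0,"wx": 0,"wy": 0,"wz": 0,"claw": 0},
  {"x": 0,"y": 2.2,"z": 0,"wx": 0,"wy": 0,"wz": 0,"claw": 0},
  {"x": 0,"y": 2.5,"z": 0,"wx": 0,"wy": 0,"wz": 0,"claw": 0},
])

```text
clock: 10.92
position: [0.5673, 0.0062, 0.1719]
tool_rot: [-3.14, 0.001, -0.387]
force: [1.6, 3.9, 3.2]
grip_width: 0.0
```

```bash
python3 look.py 8
```

```text
11.025 [0.5672 0.0059 0.1718] [-3.14e+00  1.00e-03 -3.88e-01] [2.3 4.2 2.6] -0.0001 [ 0.28  0.55 -0.56  1.79  0.36  0.9  -0.82] H [-0.0005  0.0552  0.1718]
forceH [0.5 4.8 2.6]
```

View pics/c8.png

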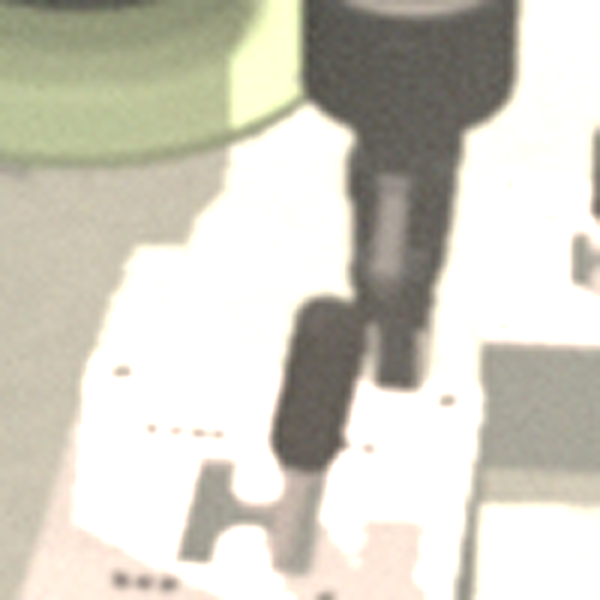

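The knuckle is near the top of the grip, so I'll back off slightly, raise 6 mm and carry on right.

Emit:
jog_arm([
  {"x": 0,"y": -0.5,"z": 0,"wx": 0,"wy": 0,"wz": 0,"claw": 0},
  {"x": 0,"y": -0.5,"z": -0.6,"wx": 0,"wy": 0,"wz": 0,"claw": 0},
  {"x": 0,"y": 0,"z": -0.6,"wx": 0,"wy": 0,"wz": 0,"claw": 0},
  {"x": 0,"y": 0.4,"z": -0.6,"wx": 0,"wy": 0,"wz": 0,"claw": 0},
  {"x": 0,"y": 0.8,"z": -0.6,"wx": 0,"wy": 0,"wz": 0,"claw": 0},
  {"x": 0,"y": 1.2,"z": -0.6,"wx": 0,"wy": 0,"wz": 0,"claw": 0},
  {"x": 0,"y": 1.6,"z": -0.6,"wx": 0,"wy": 0,"wz": 0,"claw": 0},
  {"x": 0,"y": 2.0,"z": -0.6,"wx": 0,"wy": 0,"wz": 0,"claw": 0},
  {"x": 0,"y": 2.4,"z": -0.6,"wx": 0,"wy": 0,"wz": 0,"claw": 0},
  {"x": 0,"y": 2.8,"z": -0.6,"wx": 0,"wy": 0,"wz": 0,"claw": 0},
])

```text
clock: 12.28
position: [0.5564, -0.0203, 0.1778]
tool_rot: [-3.14, 0.001, -0.388]
force: [1.2, 3.9, 3.1]
grip_width: -0.0001
```

```bash
python3 look.py 9; python3 ov.py 9 0.05 -0.03 0 0.03
```

```text
12.375 [ 0.5564 -0.0206  0.1778] [-3.14e+00  1.00e-03 -3.88e-01] [0.9 2.8 0.9] 0.0005 [ 0.34  0.53 -0.56  1.81  0.35  0.9  -0.77] H [-0.0005  0.0267  0.1778]
forceH [-0.2  2.9  0.9]
```

View pics/ov9.png

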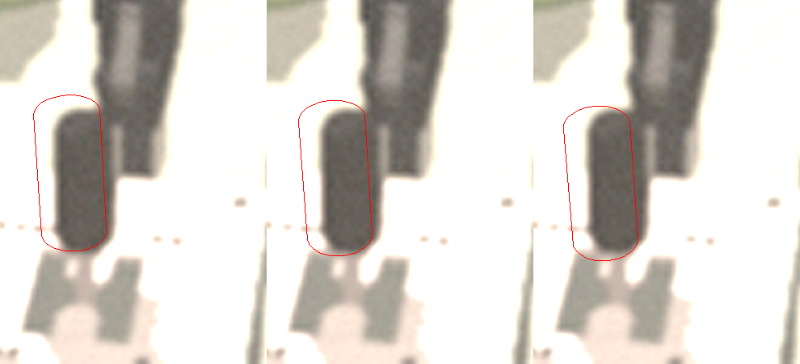

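Lever is about mid-way (across ≈ -0.03, stick ≈ 0), 3 N. Continuing.

Emit:
jog_arm([
  {"x": 0,"y": 0.4,"z": 0,"wx": 0,"wy": 0,"wz": 0,"claw": 0},
  {"x": 0,"y": 0.8,"z": 0,"wx": 0,"wy": 0,"wz": 0,"claw": 0},
  {"x": 0,"y": 1.2,"z": 0,"wx": 0,"wy": 0,"wz": 0,"claw": 0},
  {"x": 0,"y": 1.6,"z": 0,"wx": 0,"wy": 0,"wz": 0,"claw": 0},
  {"x": 0,"y": 2.0,"z": 0,"wx": 0,"wy": 0,"wz": 0,"claw": 0},
  {"x": 0,"y": 2.4,"z": 0,"wx": 0,"wy": 0,"wz": 0,"claw": 0},
  {"x": 0,"y": 2.7,"z": 0,"wx": 0,"wy": 0,"wz": 0,"claw": 0},
])

```text
clock: 13.25
position: [0.546, -0.0459, 0.1776]
tool_rot: [-3.14, 0.002, -0.389]
force: [2.2, 2.1, -0.1]
grip_width: 0.0
```

```bash
sed -i 's/out.append(im\[150:600,150:480\])/out.append(im[150:600,50:380])/' ov.py; python3 look.py 10; python3 ov.py 10 0.2 -0.03 0 0.03
```

```text
13.35 [ 0.5459 -0.046   0.1776] [-3.141e+00  2.000e-03 -3.890e-01] [2.2 2.3 0.1] -0.0001 [ 0.39  0.52 -0.56  1.84  0.34  0.89 -0.72] H [-0.0007 -0.0008  0.1776]
forceH [1.2 2.9 0.1]
```

View pics/ov10.png

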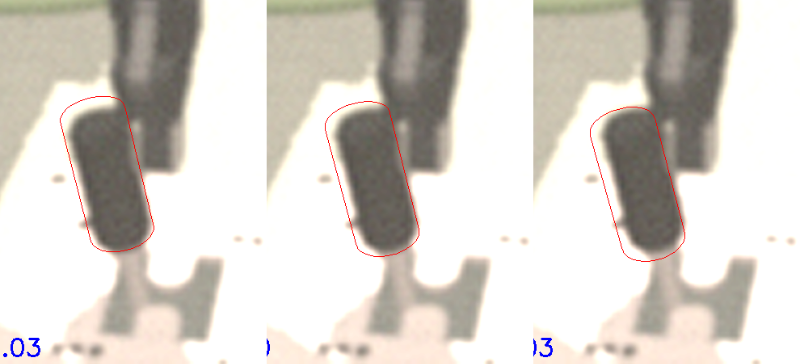

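Across ≈ 0.18. Another 8 mm, more slowly.

Emit:
jog_arm([
  {"x": 0,"y": 0.2,"z": 0,"wx": 0,"wy": 0,"wz": 0,"claw": 0},
  {"x": 0,"y": 0.4,"z": 0,"wx": 0,"wy": 0,"wz": 0,"claw": 0},
  {"x": 0,"y": 0.6,"z": 0,"wx": 0,"wy": 0,"wz": 0,"claw": 0},
  {"x": 0,"y": 0.8,"z": 0,"wx": 0,"wy": 0,"wz": 0,"claw": 0},
  {"x": 0,"y": 0.8,"z": 0,"wx": 0,"wy": 0,"wz": 0,"claw": 0},
])

```text
clock: 13.98
position: [0.5428, -0.0536, 0.1775]
tool_rot: [-3.141, 0.002, -0.389]
force: [1.2, 2.0, -1.5]
grip_width: -0.0002
```

```bash
python3 look.py 11; python3 ov.py 11 0.25 -0.03 0 0.03
```

```text
14.075 [ 0.5429 -0.0534  0.1776] [-3.141e+00  2.000e-03 -3.890e-01] [ 1.3  1.7 -0.8] 0.0005 [ 0.4   0.51 -0.56  1.84  0.34  0.88 -0.71] H [-0.0008 -0.0089  0.1776]
forceH [ 0.6  2.  -0.8]
```

View pics/ov11.png

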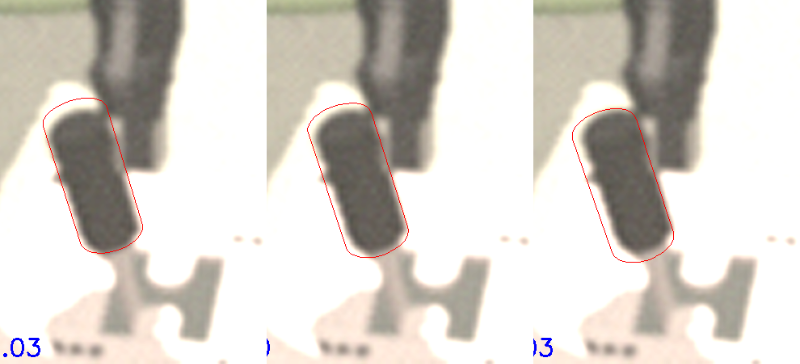

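Emit:
jog_arm([
  {"x": 0,"y": 0.2,"z": 0,"wx": 0,"wy": 0,"wz": 0,"claw": 0},
  {"x": 0,"y": 0.3,"z": 0,"wx": 0,"wy": 0,"wz": 0,"claw": 0},
  {"x": 0,"y": 0.3,"z": 0,"wx": 0,"wy": 0,"wz": 0,"claw": 0},
])

```text
clock: 14.45
position: [0.5417, -0.0563, 0.1776]
tool_rot: [-3.141, 0.002, -0.389]
force: [1.8, 2.6, -1.2]
grip_width: -0.0001
```

Emit:
jog_arm([
  {"x": 0,"y": -0.8,"z": 0,"wx": 0,"wy": 0,"wz": 0,"claw": 0},
  {"x": 0,"y": -1.6,"z": 0,"wx": 0,"wy": 0,"wz": 0,"claw": 0},
  {"x": -1.5,"y": -1.6,"z": 0,"wx": 0,"wy": 0,"wz": 0,"claw": 0},
  {"x": -3,"y": -1.6,"z": 0,"wx": 0,"wy": 0,"wz": 0,"claw": 0},
  {"x": -4.5,"y": -1.6,"z": 0,"wx": 0,"wy": 0,"wz": 0,"claw": 0},
  {"x": -4.5,"y": -1.6,"z": 0,"wx": 0,"wy": 0,"wz": 0,"claw": 0},
  {"x": -4.5,"y": 0,"z": 0,"wx": 0,"wy": 0,"wz": 0,"claw": 0},
  {"x": -4.5,"y": 1.5,"z": 0,"wx": 0,"wy": 0,"wz": 0,"claw": 0},
  {"x": -4.5,"y": 2.7,"z": 0,"wx": 0,"wy": 0,"wz": 0,"claw": 0},
  {"x": -4.5,"y": 2.7,"z": 0,"wx": 0,"wy": 0,"wz": 0,"claw": 0},
])

```text
clock: 15.7
position: [0.4895, -0.0656, 0.1776]
tool_rot: [-3.141, 0.002, -0.391]
force: [-0.5, 0.1, -0.4]
grip_width: -0.0003
```

```bash
python3 look.py 12; python3 ov.py 12 0.25 -0.03 0 0.03
```

```text
15.8 [ 0.4899 -0.0642  0.1777] [-3.141e+00  2.000e-03 -3.890e-01] [-0.1  1.1 -0.4] -0.0002 [ 0.46  0.44 -0.58  1.97  0.32  0.82 -0.68] H [-0.0458 -0.0387  0.1777]
forceH [-0.5  0.9 -0.4]
```

View pics/ov12.png

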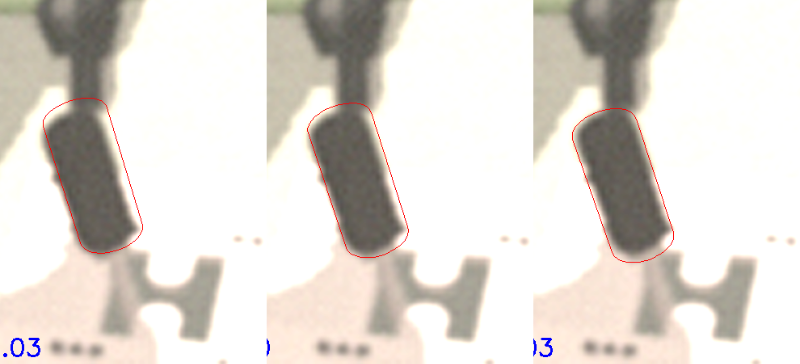

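Across ≈ 0.25 and stick ≈ 0, with the fingers behind the grip. Pushing forward.

Emit:
jog_arm([
  {"x": 0.8,"y": 0,"z": 0,"wx": 0,"wy": 0,"wz": 0,"claw": 0},
  {"x": 1.4,"y": 0,"z": 0,"wx": 0,"wy": 0,"wz": 0,"claw": 0},
  {"x": 1.8,"y": 0,"z": 0,"wx": 0,"wy": 0,"wz": 0,"claw": 0},
  {"x": 2.2,"y": 0,"z": 0,"wx": 0,"wy": 0,"wz": 0,"claw": 0},
  {"x": 2.6,"y": 0,"z": 0,"wx": 0,"wy": 0,"wz": 0,"claw": 0},
  {"x": 3.0,"y": 0,"z": 0,"wx": 0,"wy": 0,"wz": 0,"claw": 0},
  {"x": 3.4,"y": 0,"z": 0,"wx": 0,"wy": 0,"wz": 0,"claw": 0},
  {"x": 3.7,"y": 0,"z": 0,"wx": 0,"wy": 0,"wz": 0,"claw": 0},
])

```text
clock: 16.8
position: [0.5244, -0.0783, 0.1776]
tool_rot: [-3.14, 0.002, -0.389]
force: [-3.6, 0.6, 1.6]
grip_width: -0.0001
```

```bash
python3 look.py 13; python3 ov.py 13 0.25 0.05 0.1 0.15
```

```text
16.9 [ 0.5244 -0.0784  0.1776] [-3.14e+00  2.00e-03 -3.89e-01] [-2.9 -0.2  2.6] -0.0 [ 0.45  0.49 -0.56  1.88  0.33  0.87 -0.66] H [-0.0085 -0.0389  0.1776]
forceH [-2.6 -1.3  2.6]
```

View pics/ov13.png

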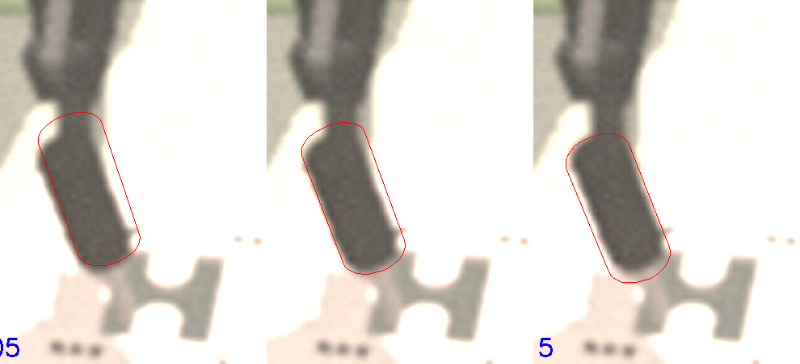

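Stick ≈ 0.11 at the right, 3 N. I'll push another 22 mm.

Emit:
jog_arm([
  {"x": 0.3,"y": 0,"z": 0,"wx": 0,"wy": 0,"wz": 0,"claw": 0},
  {"x": 0.6,"y": 0,"z": 0,"wx": 0,"wy": 0,"wz": 0,"claw": 0},
  {"x": 0.9,"y": 0,"z": 0,"wx": 0,"wy": 0,"wz": 0,"claw": 0},
  {"x": 1.2,"y": 0,"z": 0,"wx": 0,"wy": 0,"wz": 0,"claw": 0},
  {"x": 1.5,"y": 0,"z": 0,"wx": 0,"wy": 0,"wz": 0,"claw": 0},
  {"x": 1.8,"y": 0,"z": 0,"wx": 0,"wy": 0,"wz": 0,"claw": 0},
  {"x": 2.0,"y": 0,"z": 0,"wx": 0,"wy": 0,"wz": 0,"claw": 0},
  {"x": 2.2,"y": 0,"z": 0,"wx": 0,"wy": 0,"wz": 0,"claw": 0},
])

```text
clock: 17.9
position: [0.5448, -0.0868, 0.1775]
tool_rot: [-3.14, 0.002, -0.389]
force: [-2.5, 1.3, -0.1]
grip_width: -0.0
```

```bash
python3 look.py 14; python3 ov.py 14 0.25 0.22 0.26 0.305
```

```text
18.0 [ 0.5449 -0.0868  0.1775] [-3.14e+00  2.00e-03 -3.90e-01] [-2.3  1.4 -1. ] -0.0001 [ 0.45  0.52 -0.55  1.83  0.34  0.89 -0.65] H [ 0.0137 -0.039   0.1775]
forceH [-2.7  0.5 -1. ]
```

View pics/ov14.png

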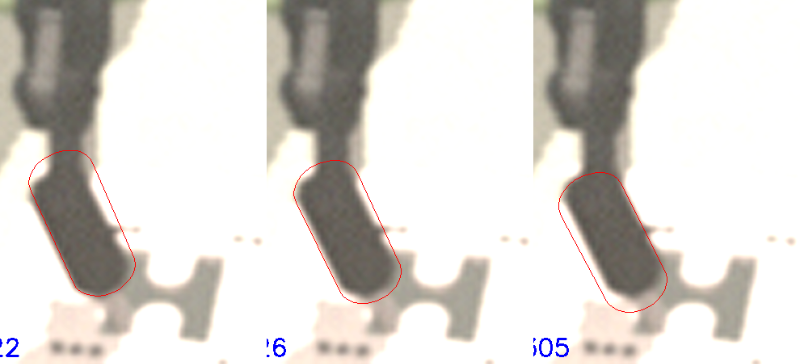

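Stick ≈ 0.26. I'll advance slowly toward the stop and watch for a force rise.

Emit:
jog_arm([
  {"x": 0.15,"y": 0,"z": 0,"wx": 0,"wy": 0,"wz": 0,"claw": 0},
  {"x": 0.3,"y": 0,"z": 0,"wx": 0,"wy": 0,"wz": 0,"claw": 0},
  {"x": 0.4,"y": 0,"z": 0,"wx": 0,"wy": 0,"wz": 0,"claw": 0},
  {"x": 0.4,"y": 0,"z": 0,"wx": 0,"wy": 0,"wz": 0,"claw": 0},
])

```text
clock: 18.5
position: [0.5487, -0.0883, 0.1775]
tool_rot: [-3.14, 0.002, -0.39]
force: [-2.9, 2.8, -1.2]
grip_width: 0.0002
```

```bash
python3 look.py 15; python3 ov.py 15 0.25 0.26 0.28 0.305
```

```text
18.6 [ 0.5486 -0.0883  0.1775] [-3.14e+00  1.00e-03 -3.90e-01] [-2.   0.9 -1. ] -0.0002 [ 0.45  0.53 -0.55  1.82  0.34  0.9  -0.64] H [ 0.0177 -0.039   0.1775]
forceH [-2.2  0.1 -1. ]
```

View pics/ov15.png

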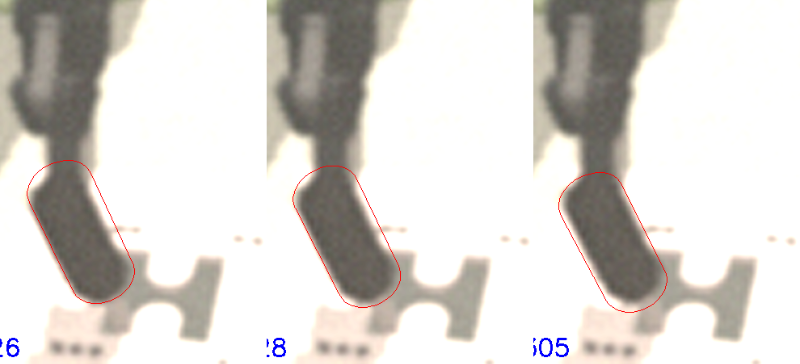

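Emit:
jog_arm([
  {"x": 0.1,"y": 0,"z": 0,"wx": 0,"wy": 0,"wz": 0,"claw": 0},
  {"x": 0.2,"y": 0,"z": 0,"wx": 0,"wy": 0,"wz": 0,"claw": 0},
  {"x": 0.2,"y": 0,"z": 0,"wx": 0,"wy": 0,"wz": 0,"claw": 0},
])

```text
clock: 18.98
position: [0.5506, -0.0891, 0.1775]
tool_rot: [-3.14, 0.001, -0.39]
force: [-2.3, 1.6, -0.7]
grip_width: -0.0001
```

Emit:
jog_arm([
  {"x": 0.1,"y": 0,"z": 0,"wx": 0,"wy": 0,"wz": 0,"claw": 0},
  {"x": 0.1,"y": 0,"z": 0,"wx": 0,"wy": 0,"wz": 0,"claw": 0},
])

```text
clock: 19.23
position: [0.5516, -0.0895, 0.1775]
tool_rot: [-3.14, 0.001, -0.39]
force: [-2.7, 1.8, -0.1]
grip_width: -0.0002
```

```bash
python3 look.py 16; python3 ov.py 16 0.25 0.26 0.28 0.305
```

```text
19.325 [ 0.5515 -0.0895  0.1775] [-3.14e+00  1.00e-03 -3.90e-01] [-2.1  1.1 -0.5] -0.0001 [ 0.45  0.53 -0.55  1.81  0.34  0.9  -0.64] H [ 0.0208 -0.0391  0.1775]
forceH [-2.4  0.2 -0.5]
```

View pics/ov16.png

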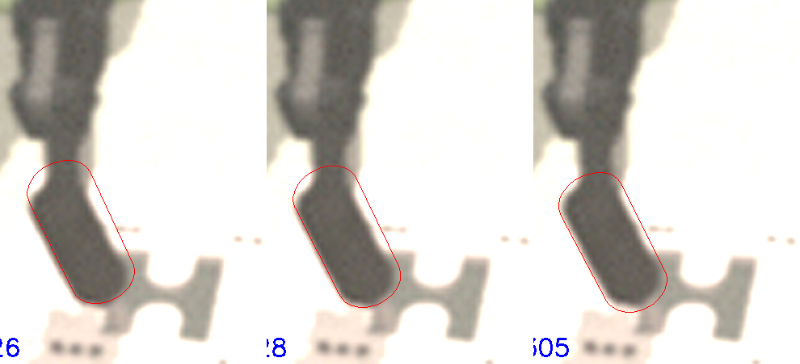

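Emit:
jog_arm([
  {"x": 0.1,"y": 0,"z": 0,"wx": 0,"wy": 0,"wz": 0,"claw": 0},
  {"x": 0.1,"y": 0,"z": 0,"wx": 0,"wy": 0,"wz": 0,"claw": 0},
])

```text
clock: 19.58
position: [0.5525, -0.0899, 0.1776]
tool_rot: [-3.14, 0.001, -0.39]
force: [-2.0, 1.0, -0.5]
grip_width: -0.0001
```

Emit:
jog_arm([
  {"x": 0.1,"y": 0,"z": 0,"wx": 0,"wy": 0,"wz": 0,"claw": 0},
  {"x": 0.1,"y": 0,"z": 0,"wx": 0,"wy": 0,"wz": 0,"claw": 0},
])

```text
clock: 19.82
position: [0.5535, -0.0903, 0.1775]
tool_rot: [-3.14, 0.001, -0.39]
force: [-2.4, 1.7, -1.4]
grip_width: -0.0006
```

```bash
python3 look.py 17; python3 ov.py 17 0.25 0.28 0.305 0.33
```

```text
19.925 [ 0.5535 -0.0903  0.1776] [-3.14e+00  1.00e-03 -3.90e-01] [-3.   0.1 -1.5] -0.0003 [ 0.45  0.53 -0.55  1.8   0.34  0.9  -0.64] H [ 0.0229 -0.0391  0.1776]
forceH [-2.8 -1.1 -1.5]
```

View pics/ov17.png

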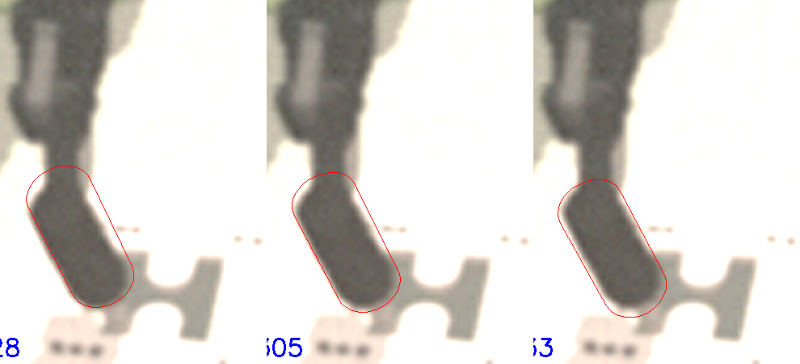

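The image puts it at about 0.305, but I haven't felt the stop yet. A couple more 1–1.5 mm nudges.

Emit:
jog_arm([
  {"x": 0.1,"y": 0,"z": 0,"wx": 0,"wy": 0,"wz": 0,"claw": 0},
  {"x": 0.15,"y": 0,"z": 0,"wx": 0,"wy": 0,"wz": 0,"claw": 0},
])

```text
clock: 20.18
position: [0.5547, -0.0908, 0.1774]
tool_rot: [-3.14, 0.002, -0.39]
force: [-3.3, 2.5, -2.0]
grip_width: -0.0002
```

Emit:
jog_arm([
  {"x": 0.1,"y": 0,"z": 0,"wx": 0,"wy": 0,"wz": 0,"claw": 0},
  {"x": 0.15,"y": 0,"z": 0,"wx": 0,"wy": 0,"wz": 0,"claw": 0},
])

```text
clock: 20.42
position: [0.5559, -0.0913, 0.1773]
tool_rot: [-3.14, 0.002, -0.389]
force: [-5.1, 1.8, -2.4]
grip_width: 0.0003
```

Emit:
jog_arm([
  {"x": 0.1,"y": 0,"z": 0,"wx": 0,"wy": 0,"wz": 0,"claw": 0},
  {"x": 0.1,"y": 0,"z": 0,"wx": 0,"wy": 0,"wz": 0,"claw": 0},
])

```text
clock: 20.68
position: [0.5565, -0.0915, 0.1771]
tool_rot: [-3.141, 0.003, -0.389]
force: [-6.2, 2.6, -0.8]
grip_width: 0.0002
```

```bash
python3 look.py 18
```

```text
20.775 [ 0.5564 -0.0915  0.1771] [-3.141e+00  3.000e-03 -3.890e-01] [-5.6  2.  -1.4] -0.0 [ 0.45  0.54 -0.55  1.79  0.34  0.91 -0.64] H [ 0.0261 -0.0391  0.1771]
forceH [-5.9 -0.2 -1.4]
```

The force doubled and the advance stalled, so the lever is at the stop. Now moving clear.

Emit:
jog_arm([
  {"x": -0.5,"y": 0,"z": 0,"wx": 0,"wy": 0,"wz": 0,"claw": 0},
  {"x": -2,"y": 0,"z": 0,"wx": 0,"wy": 0,"wz": 0,"claw": 0},
  {"x": -4,"y": 0,"z": 0,"wx": 0,"wy": 0,"wz": 0,"claw": 0},
  {"x": -6,"y": 0,"z": 0,"wx": 0,"wy": 0,"wz": 0,"claw": 0},
  {"x": -8,"y": 0,"z": -2,"wx": 0,"wy": 0,"wz": 0,"claw": 0},
  {"x": -8,"y": 0,"z": -6,"wx": 0,"wy": 0,"wz": 0,"claw": 0},
  {"x": -8,"y": 0,"z": -10,"wx": 0,"wy": 0,"wz": 0,"claw": 0},
  {"x": -8,"y": 0,"z": -14,"wx": 0,"wy": 0,"wz": 0,"claw": 0},
  {"x": -8,"y": 0,"z": -14,"wx": 0,"wy": 0,"wz": 0,"claw": 0},
  {"x": -8,"y": 0,"z": -14,"wx": 0,"wy": 0,"wz": 0,"claw": 0},
])

```text
clock: 22.02
position: [0.4822, -0.0614, 0.3168]
tool_rot: [-3.141, 0.003, -0.39]
force: [-0.4, 0.6, -0.8]
grip_width: -0.0001
```

```bash
python3 look.py 19; python3 ov.py 19 0.25 0.26 0.305 0.33
```

```text
22.125 [ 0.4822 -0.0614  0.3164] [-3.141  0.005 -0.389] [ 0.4  0.3 -0.2] -0.0 [ 0.53  0.26 -0.64  1.82  0.17  1.13 -0.55] H [-0.054  -0.039   0.3164]
forceH [ 0.3  0.5 -0.2]
```

View pics/ov19.png

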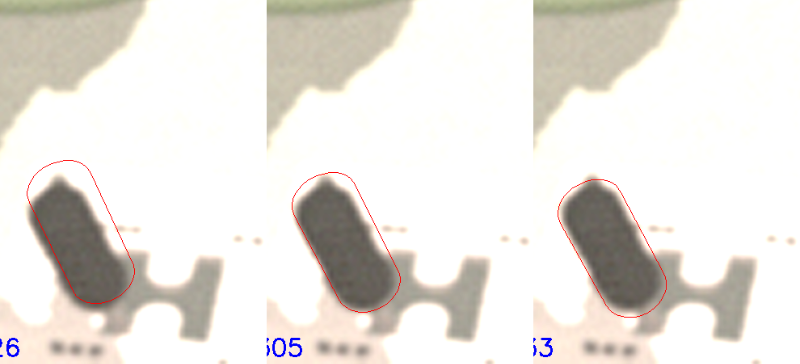

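View pics/scene19.png

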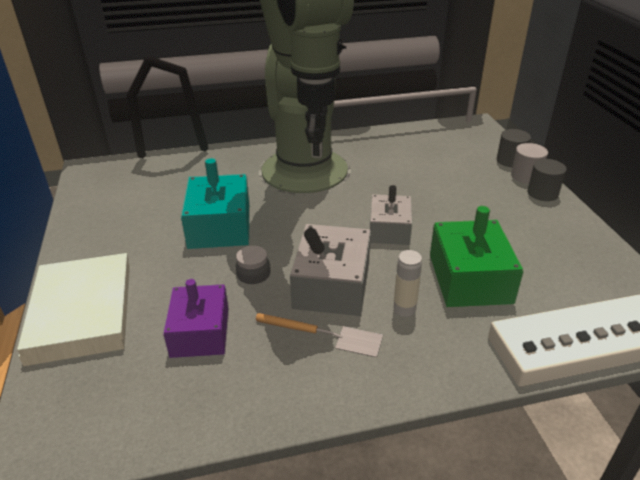

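The lever stands fully forward in the far right slot, with the grip at scene (315,240) and a fit of about 0.305–0.32, against the stop. The tin (252,262), can (408,280) and knife (287,323) are where they were, and the fingers are clear. Handing in.

Run:
```python
from workcell import bot
import cv2,numpy as np
a=cv2.imread("pics/scene0.png").astype(int);b=cv2.imread("pics/scene19.png").astype(int)
for n,(x0,y0,x1,y1) in dict(can=(390,245,430,290),tin=(230,243,275,265),knife=(250,310,390,360)).items():
    print(n,cv2.phaseCorrelate(a[y0:y1,x0:x1].mean(2),b[y0:y1,x0:x1].mean(2)))
print(np.abs(bot.observe()['qd']).max()); print(bot.job_done())
```

```text
can ((-0.05012738244820625, 0.5295229062431979), 1.0254116175548837)
tin ((0.6380361322037267, 0.193546550631158), 0.6734638663525843)
knife ((-0.13073442497798737, 0.21450150154600323), 0.5312489012024032)
0.007432626880033352
the job is handed in; nothing more can be done
None
```

I moved the lever from second to third with the closed fingers and handed the job in at about 22 s. `bot.job_done()` gives no verdict, so these are my own checks.

- **Moves:** I pushed the lever out to the cross channel (stick ≈ 0), across to the right (across ≈ 0.25), then forward to the stop. The fingers then backed off and lifted clear.
- **Lever position:** The image fit after retreat gave a stick angle of about 0.305–0.32. It can't exceed the stop at 0.305, so the fit is off by up to about 0.02. At the stop the push force roughly doubled to 6–7 N and the advance stalled. With the arm clear, the wrist force was near zero.
- **Can, tin and knife:** They shifted less than 0.7 pixel in the scene image, about 1–2 mm and within noise.
- **What went wrong:** On the first push a finger link caught the top edge of the grip, with about 13 N upward. I backed off, raised the tool 16 mm and pushed with the pads only. Readings after that stayed at about 7 N or less. I only read the force at the end of each move and in the checks between moves, so a brief higher peak could have gone unseen.

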